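# Hook the one-jar spice tray onto the slotted upright

### The job

Hang the short hook-on spice tray on the slotted upright: set its hook over the cross bar in the slot, with the tray on the robot's side, and press it down until it is fully home under both sprung catches, then let go. Leave the long tray standing where it is.

Things in the scene. Friction and masses are not known exactly. Their poses are not given: they have to be found in the camera images.
- short_tray_grip (a point): Loose short steel tray, 0.18 kg, to be hung. Point: centre of its grip tab (12 mm thick in x, 32 wide in y, 50 tall), 116 mm above its underside; z up, +x from tray to hook. Hook plate under the tab: 40 x 52 mm, underside 31 mm below the point. Below it back plate (to the tray) and rear lip (ends 83 mm below the point), 32 mm gap in x, centred at x = 0. Open tray 70 mm square, x -102 to -32.
- long_tray_grip (a point): The loose long tray, a bystander: same hook, tab and width, but its open tray is 135 mm long (x -167 to -32 mm). Point: centre of its grip tab, 116 mm above its underside.
- upright_seat (a point): Fixed slotted upright, two dark posts on a wooden base. Point: middle of the cross bar's top edge, 120 mm above the worktop; z up, +x to the rear. Bar along y, 8 mm thick, 24 mm at its foot. Slot open at the top: posts' inner faces at y = +-31 mm, guides flare to +-45 mm, 53 mm above the point. Hung tray: on the -x side, axes alike, grip point 31 mm straight above this; hook plate rests here.
- catch_l (a joint): Travel (m) of the sprung catch in the +y post: 0 = nose fully out (12 mm proud of the post), grows as it is pushed back. Top sloping; flat underside 8.5 mm above the seat point. The hook plate's ends meet the slopes about 20 mm above home and push both catches back (8 to 20 N downward in all); in the last 3 mm they spring out over the plate and lock it.
- catch_r (a joint): The same for the catch in the -y post. (Once locked, the tray may sag about 7 degrees at its free end; that is right.)
Things that resemble listed ones, but are neither listed nor needed, are in the scene too. Leave any turquoise or yellow look-alike of the part that bears short_tray_grip alone.

How it is judged:
By the outcome, as a careful person would: the job done as asked, in the order asked, and still so for the second after the job is handed in, with the robot touching nothing.
It also fails if it takes over 40 s, if anything falls off the work surface, if the arm or the gripper's body presses on something with over 40 N, if the wrist force passes 120 N, or if a joint passes its speed limit or range.

### The arm

A 6-joint arm with a two-finger parallel gripper is mounted at the origin on the work surface; the furniture and walls round the work are solid. World frame = base frame: x ahead of the robot, y to its left, z up, the work surface at z = 0. Lengths are in m, angles in rad, forces in N, time in s.
With the tool pointing down it reaches from about 0.35 to 0.775 m from the base axis. Payload 7.3 kg.
Tool frame: the origin (TCP) lies on the centre line of the jaws, within the pads' length; the fingertips stand 17 mm ahead of it and the grasp point (between the pads) lies 2 mm behind it (robot.tip_extent is the distance from the TCP to the fingertips, in m); z points along the fingers, y is the line along which they close (so a half turn about z gives the same grasp; the last joint's range is limited). The gripper opens to 92 mm and grips with 3 to 60 N. Pads are 19 mm wide; open, the fingers measure 130 mm over their backs; the gripper's body (75 mm by 190 mm) begins 47 mm behind the grasp point.
Start: joints at [-1.414, 0.342, 1.524, -0, 1.275, -0.146], TCP at [0.157, -0.501, 0.218] pointing down, gripper open.
Joint ranges: [-2.53, 2.53], [-0.77, 2.02], [0.04, 2.7], [-1, 4.14], [0.28, 2.66], [-3.11, 3.11]. Speed limits (rad/s): [2.57, 2.57, 3.14, 3.14, 3.14, 3.14].

### API

Orientations are given as [roll, pitch, yaw] about the fixed x, y, z axes, in that order (R = Rz(yaw) Ry(pitch) Rx(roll)).
In Python, from cell import robot gives the robot as it stands.
- The arm moves only by the tool step_arm, never from a script. Its argument "motion" is a list of rows, each a list of 2 entries, a list of its own where there are three numbers: the shift along the tool's x, y, z in units of 60 mm (1.0 is 60 mm), then the turn about the tool's z in rad. In form: [[[x, y, z], spin], ...]. A call has 1 to 10 rows; each row is the pose to reach, as a shift and turn from the pose commanded when the call began, along the tool's axes at that moment; what a row does not reach only later rows make up. A row lasts 1/8 s, in which the tool goes at most 62.5 mm and 10.7 degrees, less where a joint would pass 70% of its speed; a pose out of reach is approached as far as the arm can. A call with a gripper value outside its range is refused whole. "hand" is the closure in counts, from 0 (fully open) to 255 (shut), set as the call begins (left out, the last holds). The fingers move at their own pace and stop on an object; "squeeze" is the grip in N (left out, the last holds). Time passes only in rows, so rows that repeat a pose let the fingers close. It gives the time, the measured TCP pose, the force, the opening and the grip force at its end, in the units of the state.
- robot.observe(): the state, without advancing time (a new reading comes with each control period).
- robot.read_camera(name): name is "scene" or "side" or "wrist"; returns a dict with "pixels" (420x560x3 uint8, red, green, blue), "intrinsics" (3x3 intrinsics, pixels), "xyz" and "rotation" of the camera in the world; the wrist camera has in their place "T_tool_cam" (4x4, takes a point from camera to tool coordinates, whose origin is the TCP and whose axes are the flange's). Camera axes: x right, y up, looking along -z (the intrinsics and any distortion apply to the point x, -y, -z); pixel columns grow to the right and rows downward; lengths in m; the calibration is good to about 2 mm. A picture is of the moment at which its call begins: read the wrist's pose just before it. There is no depth.
- robot.hand_in(): hands the job in; it is judged then, once.
The state is a dict: "time": time; "qpos": joint angles; "qvel": joint speeds; "joint_efforts": joint torques, N m; "tool_pos": TCP position; "tool_rot": TCP orientation; "contact_force": force on the tool from outside, world axes, zero at the start; "torque": the same for the moment, N m; "opening": finger opening in m; "grip_force": force on a finger pad.
Only numpy, scipy, OpenCV 4.12 (cv2) and the standard library are available. Lean on these libraries where they do the work, as an engineer would, in place of code of your own. Each camera call takes 0.05 s, during which the arm holds its last target. There are 200 camera calls.

## Working session

There is one attempt and no reset: what is moved stays moved. The work goes in short steps, Python scripts to look and compute and a tool call to move; the robot and the scene stay as the last step left them, time stands still between calls to the robot, and variables do not carry over. Pictures are saved under pics/ and viewed, at most 10 in all, crops included, and the job is handed in when it is done.

Besides the shell and the picture viewer there is one more tool, called after "Emit:" as name(argument=value, ...), one argument or row to a line, values as JSON. step_arm: Moves the arm, as the interface text tells. Its arguments: {"type":"object","properties":{"motion":{"type":"array"},"hand":{"type":"number"},"squeeze":{"type":"number"}},"required":["motion"]}

```bash
mkdir -p pics; ls
cat > h.py <<'E'
import numpy as np,cv2,json
from cell import robot
def snap(n,f):
    c=robot.read_camera(n); cv2.imwrite(f'pics/{f}.png',c['pixels'][:,:,::-1])
    d={k:np.array(v).tolist() for k,v in c.items() if k!='pixels'}
    json.dump(d,open(f'pics/{f}.json','w')); return c
def ray(f,u,v):
    d=json.load(open(f'pics/{f}.json'));K=np.array(d['intrinsics'])
    p=np.linalg.inv(K)@[u,v,1]; p=np.array([p[0],-p[1],-p[2]])
    return np.array(d['xyz']),np.array(d['rotation'])@p
def tri(a,b):
    o1,d1=ray(*a);o2,d2=ray(*b)
    s=np.linalg.lstsq(np.c_[d1,-d2],o2-o1,rcond=None)[0]
    p,q=o1+s[0]*d1,o2+s[1]*d2
    return (p+q)/2,np.linalg.norm(p-q)
def atz(f,u,v,z):
    o,d=ray(f,u,v); return o+d*(z-o[2])/d[2]
E
python3 - <<'E'
from h import *
for n in('scene','side'):
    c=snap(n,n); print({k:v for k,v in c.items() if k!='pixels'})
a=[cv2.imread(f'pics/{n}.png') for n in('scene','side')]
print(robot.observe())
E
```

```text
pics
{'intrinsics': array([[488.64502973,   0.        , 280.7854462 ],
       [  0.        , 488.64502973, 203.54423724],
       [  0.        ,   0.        ,   1.        ]]), 'xyz': array([-0.27793585,  1.09411959,  0.94448345]), 'rotation': array([ 1.01295893,  0.01024412, -2.55397106])}
{'intrinsics': array([[403.76002743,   0.        , 276.97518092],
       [  0.        , 403.76002743, 211.97454195],
       [  0.        ,   0.        ,   1.        ]]), 'xyz': array([0.13506931, 0.67939746, 0.76068458]), 'rotation': array([ 0.87422485,  0.01954315, -2.74351164])}
{'time': 0.1, 'qpos': array([-1.41398028e+00,  3.42652118e-01,  1.52488274e+00, -9.13668921e-06,
        1.27538807e+00, -1.46017922e-01]), 'qvel': array([-0.00051536, -0.00334259, -0.00248832, -0.00117584,  0.00148234,
        0.00103628]), 'joint_efforts': array([ 1.41378237e-03, -4.32004595e+01, -2.44695067e+01,  7.18890969e-02,
        5.25652757e-02, -5.60418493e-05]), 'tool_pos': array([ 0.15652263, -0.50075442,  0.21762847]), 'tool_rot': array([-3.14027527e+00, -1.84909478e-04,  3.02836515e-01]), 'contact_force': array([-0.08208657,  0.67181849, -0.91860769]), 'torque': array([-0.03157848,  0.00104078,  0.02893763]), 'grip_force': 0.0, 'opening': 0.0918487199920068}
```

View pics/scene.png

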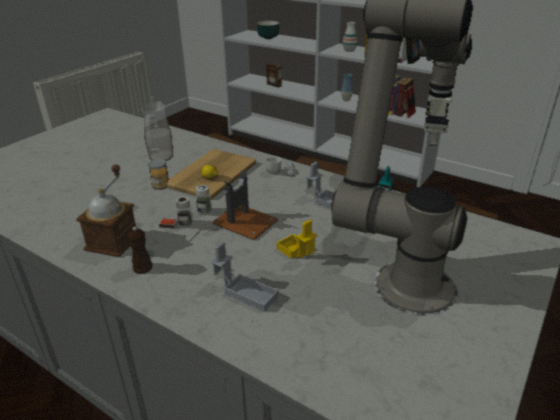

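View pics/side.png

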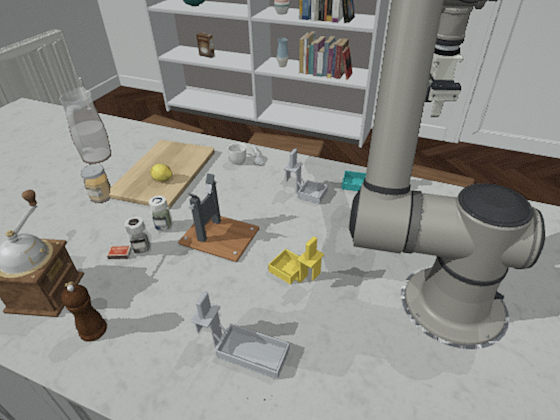

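The views show a grey tray at the far side (side ≈ 295,180; it looks like the short one), the long one in front (side ≈ 235,335), the upright at about (215,220), and yellow and turquoise decoys. I'll enlarge these.

Run:
```python
import re
s=open('h.py').read()
s=s.replace("np.array(d['rotation'])@p","Rot.from_euler('xyz',d['rotation']).as_matrix()@p").replace("import numpy","from scipy.spatial.transform import Rotation as Rot\nimport numpy",1)
open('h.py','w').write(s)
import cv2,numpy as np
a=cv2.imread('pics/side.png')[140:265,170:350]; b=cv2.imread('pics/scene.png')[150:245,200:350]
r=lambda i,k:cv2.resize(i,None,fx=k,fy=k,interpolation=cv2.INTER_CUBIC)
b=np.clip(r(b,4).astype(int)*2,0,255).astype(np.uint8)
cv2.imwrite('pics/c1.png',r(a,4)); cv2.imwrite('pics/c2.png',b)
```

```text
(no output)
```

View pics/c1.png

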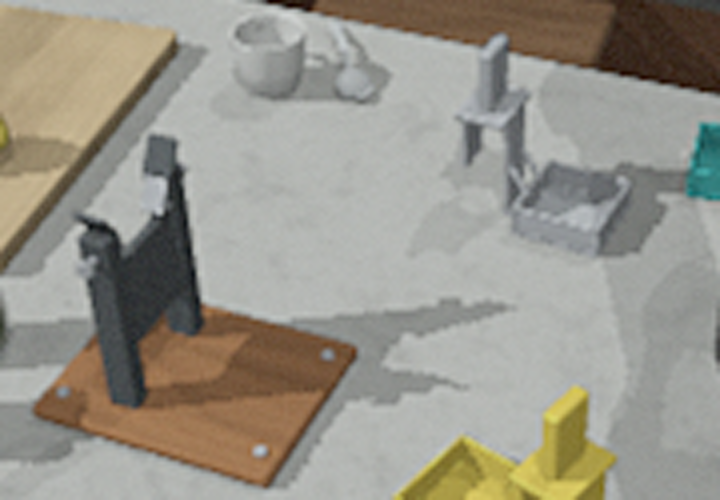

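View pics/c2.png

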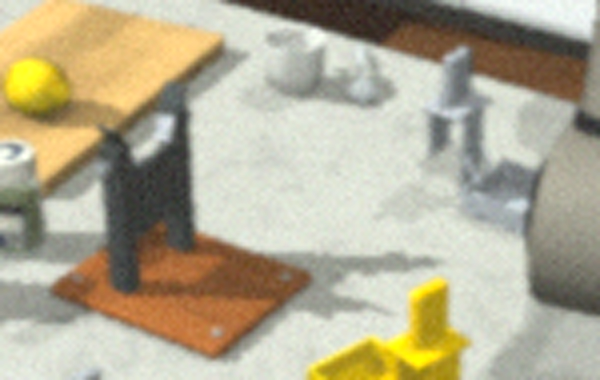

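```bash
cat > m.py <<'E'
from h import *
S=lambda u,v:('side',170+u/4,140+v/4); C=lambda u,v:('scene',200+u/4,150+v/4)
P=dict(tab=((493,73),(458,77)),tabtop=((496,38),(460,50)),trayR=((632,178),(540,165)),b_left=((35,410),(52,290)),b_front=((268,485),(215,355)),b_right=((356,348),(310,277)),
postNtop=((97,228),(112,135)),postFtop=((160,138),(172,85)),postNfoot=((128,405),(122,290)),postFfoot=((188,335),(180,248)))
for k,(a,b) in P.items():
    p,e=tri(S(*a),C(*b)); print(k,p.round(3),round(e,4), atz(*S(*a),0.0).round(3))
for k,q in dict(bl=(35,410),bf=(268,485),br=(356,348)).items(): print(k,atz(*S(*q),.015).round(3))
# tray rim/base in side: hook plate corners
for k,q,z in [('plateL',(457,115),.085),('plateR',(527,92),.085),('plateFront',(503,125),.085),('trayNear bottom',(598,250),0),('trayleftbottom',(515,232),0),('tab',(493,73),.116)]: print(k,atz(*S(*q),z).round(3))
E
python3 m.py
```

```text
tab [ 0.502 -0.284  0.106] 0.0024 [ 0.562 -0.443  0.   ]
tabtop [ 0.501 -0.285  0.135] 0.0047 [ 0.58  -0.499  0.   ]
trayR [ 0.366 -0.193  0.104] 0.0076 [ 0.403 -0.338  0.   ]
b_left [ 0.709  0.054 -0.012] 0.0027 [0.699 0.063 0.   ]
b_front [0.52  0.071 0.003] 0.0035 [0.521 0.066 0.   ]
b_right [ 0.526 -0.077 -0.005] 0.0034 [ 0.523 -0.074  0.   ]
postNtop [0.629 0.051 0.167] 0.0022 [ 0.768 -0.126  0.   ]
postFtop [ 0.645 -0.048  0.164] 0.0037 [ 0.784 -0.251  0.   ]
postNfoot [0.638 0.043 0.008] 0.0027 [ 0.643  0.036 -0.   ]
postFfoot [ 0.632 -0.029  0.013] 0.0015 [ 0.64  -0.042 -0.   ]
bl [0.688 0.075 0.015]
bf [0.513 0.078 0.015]
br [ 0.515 -0.059  0.015]
plateL [ 0.518 -0.254  0.085]
plateR [ 0.48  -0.302  0.085]
plateFront [ 0.482 -0.254  0.085]
trayNear bottom [ 0.399 -0.241  0.   ]
trayleftbottom [ 0.465 -0.239  0.   ]
tab [ 0.497 -0.272  0.116]
```

```bash
cat >> h.py <<'E'
def plan(x,y,z,yaw):
    s=robot.observe(); R=Rot.from_euler('xyz',s['tool_rot'])
    d=R.inv().apply(np.array([x,y,z])-s['tool_pos'])/.06
    rot=(R.inv()*Rot.from_euler('xyz',[np.pi,0,yaw])).as_rotvec()
    print(s['tool_pos'].round(4),s['tool_rot'].round(3),'->',d.round(3),rot.round(3))
E
python3 -c "
from h import *
plan(.46,-.28,.29,1.571)"
```

```text
[ 0.1565 -0.5008  0.2176] [-3.14  -0.     0.303] -> [ 5.925 -2.005 -1.202] [-1.000e-03 -1.000e-03 -1.268e+00]
```

Emit:
step_arm(
  motion=[
    [[0, 0, -0.8], -0.18],
    [[0.9, -0.3, -1.2], -0.36],
    [[1.8, -0.6, -1.2], -0.54],
    [[2.7, -0.9, -1.2], -0.72],
    [[3.6, -1.2, -1.2], -0.9],
    [[4.5, -1.5, -1.2], -1.08],
    [[5.4, -1.8, -1.2], -1.26],
    [[5.92, -2.0, -1.2], -1.268],
    [[5.92, -2.0, -1.2], -1.268],
    [[5.92, -2.0, -1.2], -1.268],
  ],
  hand=0,
  squeeze=50,
)

```text
time: 1.35
tool_pos: [0.4593, -0.281, 0.2899]
tool_rot: [-3.141, -0.0, 1.571]
contact_force: [-0.2, -0.0, -0.7]
opening: 0.092
grip_force: 0.0
```

```bash
cat >> h.py <<'E'
def wsnap(f):
    s=robot.observe(); c=robot.read_camera('wrist'); T=np.array(c['T_tool_cam'])
    R=Rot.from_euler('xyz',s['tool_rot']).as_matrix()
    o=s['tool_pos']+R@T[:3,3]; A=Rot.from_matrix(R@T[:3,:3]).as_euler('xyz')
    cv2.imwrite(f'pics/{f}.png',c['pixels'][:,:,::-1])
    json.dump(dict(intrinsics=np.array(c['intrinsics']).tolist(),xyz=o.tolist(),rotation=A.tolist()),open(f'pics/{f}.json','w'))
    print(s['time'],s['tool_pos'].round(4),s['tool_rot'].round(3),'cam',o.round(3),(R@T[:3,:3]).round(2).tolist(),[k for k in c])
E
python3 -c "
from h import *
wsnap('w1')
print(robot.observe()['qpos'].round(2))"
```

```text
1.35 [ 0.4593 -0.281   0.2899] [-3.141 -0.     1.571] cam [ 0.459 -0.2    0.456] [[1.0, -0.0, 0.0], [-0.0, 0.95, 0.3], [-0.0, -0.3, 0.95]] ['pixels', 'intrinsics', 'T_tool_cam']
[-0.69  0.32  1.35 -0.    1.47 -0.69]
```

View pics/w1.png

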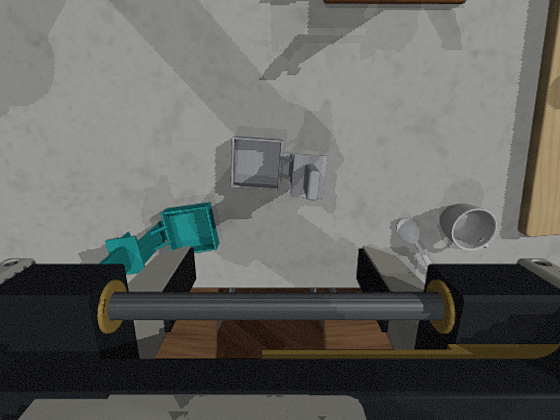

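```bash
python3 -c "
import cv2
a=cv2.imread('pics/w1.png')[125:210,222:338]
cv2.imwrite('pics/c3.png',cv2.resize(a,None,fx=6,fy=6,interpolation=cv2.INTER_CUBIC))"
```

```text
(no output)
```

View pics/c3.png

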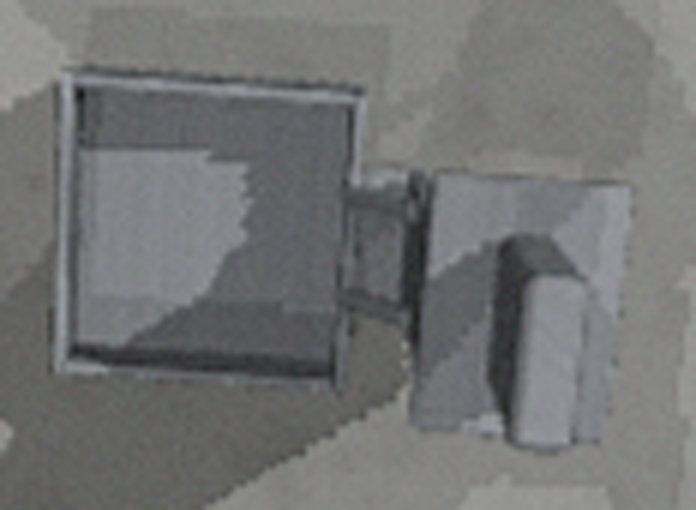

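The tab top spans crop (513–585, 275–445) and the plate (413–632, 172–440). The tray is turned a few degrees clockwise.

Run:
```python
from h import *
W=lambda u,v,z:atz('w1',222+u/6,125+v/6,z)
for n,z,q in [('tab',.141,[(530,276),(587,282),(513,445),(570,446)]),('plate',.091,[(435,172),(632,185),(413,428),(602,440)])]:
    p=np.array([W(*a,z) for a in q]); print(n,p.round(4).tolist(),'mean',p.mean(0).round(4))
    e=p[1]-p[0]+p[3]-p[2]; f=p[0]-p[2]+p[1]-p[3]; print('size',np.linalg.norm(e)/2,np.linalg.norm(f)/2,'yaw',np.degrees([np.arctan2(e[1],e[0]),np.arctan2(-f[0],f[1])]))
```

```text
tab [[0.4935, -0.2568, 0.141], [0.5033, -0.2578, 0.141], [0.4915, -0.2868, 0.141], [0.5016, -0.2869, 0.141]] mean [ 0.4975 -0.2721  0.141 ]
size 0.00994073892784771 0.02963538099919267 yaw [-3.49462626 -3.63212448]
plate [[0.4798, -0.2453, 0.091], [0.5184, -0.2478, 0.091], [0.4763, -0.2969, 0.091], [0.5148, -0.2994, 0.091]] mean [ 0.4973 -0.2724  0.091 ]
size 0.03864437382862097 0.05177181963999439 yaw [-3.72863296 -3.93340153]
```

```bash
python3 -c "
from h import *
plan(.4975,-.2723,.118,1.506)"
```

```text
[ 0.459  -0.2813  0.29  ] [-3.141  0.     1.57 ] -> [0.151 0.643 2.867] [-0.001  0.     0.064]
```

Emit:
step_arm(
  motion=[
    [[0.15, 0.643, 0.6], 0.064],
    [[0.15, 0.643, 1.2], 0.064],
    [[0.15, 0.643, 1.8], 0.064],
    [[0.15, 0.643, 2.3], 0.064],
    [[0.15, 0.643, 2.7], 0.064],
    [[0.15, 0.643, 2.86], 0.064],
    [[0.15, 0.643, 2.86], 0.064],
    [[0.15, 0.643, 2.86], 0.064],
  ],
)

```text
time: 2.4
tool_pos: [0.4988, -0.2724, 0.1198]
tool_rot: [3.14, 0.001, 1.506]
contact_force: [-0.1, 0.9, -0.9]
opening: 0.0916
grip_force: 0.0
```

Emit:
step_arm(
  motion=[
    [[0, 0, 0], 0],
    [[0, 0, 0], 0],
    [[0, 0, 0], 0],
    [[0, 0, 0], 0],
    [[0, 0, 0], 0],
    [[0, 0, 0], 0],
    [[0, 0, 0], 0],
    [[0, 0, 0], 0],
  ],
  hand=255,
  squeeze=50,
)

```text
time: 3.4
tool_pos: [0.4984, -0.2717, 0.1186]
tool_rot: [3.142, 0.0, 1.507]
contact_force: [0.4, 0.9, 0.2]
opening: 0.0163
grip_force: 0.0
```

Emit:
step_arm(
  motion=[
    [[0, 0, 0], 0],
    [[0, 0, 0], 0],
    [[0, 0, 0], 0],
    [[0, 0, -0.1], 0],
    [[0, 0, -0.4], 0],
    [[0, 0, -1.0], 0],
    [[0, 0, -1.7], 0],
    [[0, 0, -2.5], 0],
    [[0, 0, -3.3], 0],
    [[0, 0, -3.3], 0],
  ],
)

```text
time: 4.65
tool_pos: [0.4996, -0.2725, 0.3211]
tool_rot: [3.134, 0.005, 1.507]
contact_force: [0.1, -0.7, -1.9]
opening: 0.012
grip_force: 50.0
```

```bash
python3 -c "
from h import *
plan(.62,-.13,.32,1.571)"
```

```text
[ 0.4996 -0.2725  0.3211] [3.134 0.005 1.507] -> [2.498 1.851 0.02 ] [ 0.007  0.005 -0.064]
```

Emit:
step_arm(
  motion=[
    [[0.4, 0.3, 0], -0.02],
    [[1.0, 0.74, 0], -0.04],
    [[1.6, 1.2, 0], -0.06],
    [[2.2, 1.6, 0], -0.065],
    [[2.5, 1.85, 0], -0.065],
    [[2.5, 1.85, 0], -0.065],
    [[2.5, 1.85, 0], -0.065],
    [[2.5, 1.85, 0], -0.065],
  ],
)

```text
time: 5.65
tool_pos: [0.6182, -0.13, 0.3164]
tool_rot: [-3.141, 0.0, 1.57]
contact_force: [0.2, 0.8, -0.9]
opening: 0.0116
grip_force: 50.0
```

```bash
python3 -c "
from h import *
wsnap('w2')
a=cv2.imread('pics/w2.png');cv2.imwrite('pics/w2g.png',np.clip(cv2.resize(a,(800,600),interpolation=cv2.INTER_CUBIC).astype(int)*1.5,0,255))"
```

```text
5.65 [ 0.6182 -0.13    0.3164] [-3.141  0.     1.57 ] cam [ 0.618 -0.049  0.482] [[1.0, -0.0, 0.0], [-0.0, 0.95, 0.3], [-0.0, -0.3, 0.95]] ['pixels', 'intrinsics', 'T_tool_cam'][ WARN:0@0.370] global loadsave.cpp:1063 imwrite_ Unsupported depth image for selected encoder is fallbacked to CV_8U.
```

View pics/w2g.png

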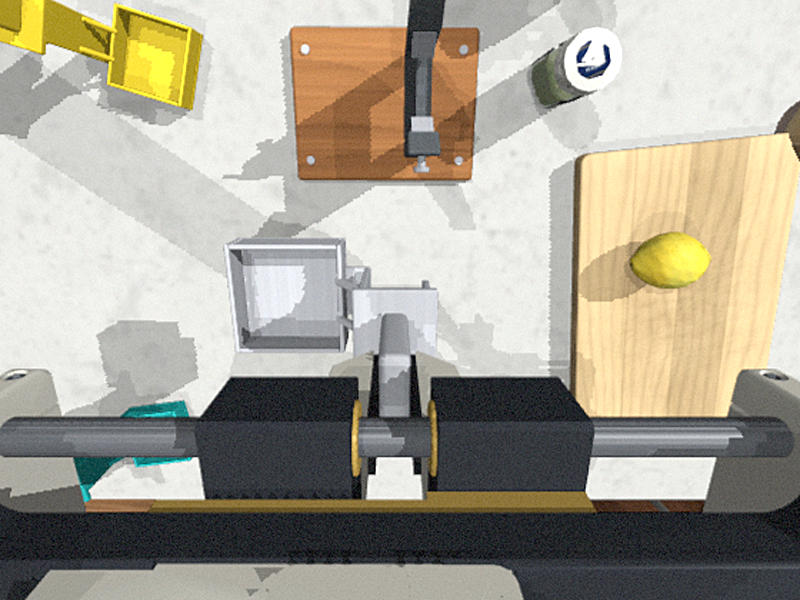

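The upright lies at upscaled (405–442, 0–170), with its +y end cut off. The tray is held level. I'll move 45 mm nearer for a full view.

Emit:
step_arm(
  motion=[
    [[0.4, 0, -0.2], 0],
    [[0.75, 0, -0.4], 0],
    [[0.75, 0, -0.4], 0],
    [[0.75, 0, -0.4], 0],
    [[0.75, 0, -0.4], 0],
  ],
)

```text
time: 6.32
tool_pos: [0.6186, -0.0843, 0.3401]
tool_rot: [-3.141, 0.0, 1.571]
contact_force: [-0.8, -0.7, -2.0]
opening: 0.0115
grip_force: 50.0
```

```bash
python3 -c "
from h import *
wsnap('w3')
a=cv2.imread('pics/w3.png')[10:190,185:355]
a=cv2.resize(a,None,fx=3.3,fy=3.3,interpolation=cv2.INTER_CUBIC);print(a.shape)
cv2.imwrite('pics/w3g.png',np.clip(a.astype(int)*2,0,255).astype(np.uint8))"
```

```text
6.325 [ 0.6186 -0.0843  0.3401] [-3.141  0.     1.571] cam [ 0.618 -0.003  0.506] [[1.0, -0.0, 0.0], [0.0, 0.95, 0.3], [-0.0, -0.3, 0.95]] ['pixels', 'intrinsics', 'T_tool_cam']
(594, 561, 3)
```

View pics/w3g.png

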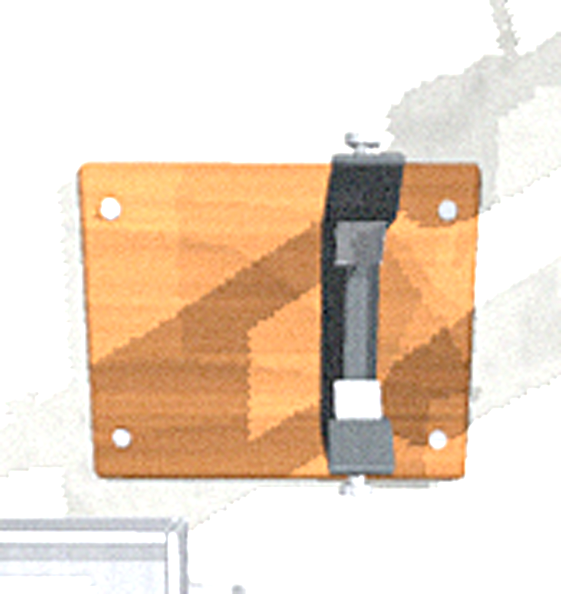

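The full upright is visible: bar strip at crop u 343–378, catches at v 222–265 and 380–420, and four base screws.

```bash
python3 - <<'E'
from h import *
W=lambda u,v,z:atz('w3',185+u/3.3,10+v/3.3,z).round(4)[:2].tolist()
print('screws z.015',[W(u,v,.015) for u,v in[(110,208),(447,210),(121,438),(438,440)]])
print('base',[W(u,v,.015) for u,v in[(80,163),(481,163),(97,477),(465,478)]])
print('guides .173',[W(u,v,.173) for u,v in[(333,156),(404,156),(328,472),(394,472)]])
print('guide inner',[W(u,v,.15) for u,v in[(385,222),(390,420)]])
print('catch .14',[W(u,v,.135) for u,v in[(337,222),(386,222),(335,265),(380,265),(335,380),(382,380),(333,420),(383,420)]])
print('bar .12',[W(u,v,.12) for u,v in[(345,270),(372,270),(379,270),(343,378),(370,378),(376,378)]])
print('knobs .13',[W(u,v,.13) for u,v in[(362,143),(353,488)]])
E
python3 - <<'E'
import sys;sys.path.insert(0,'.')
E
```

```text
screws z.015 [[0.5327, 0.0526], [0.6822, 0.0519], [0.5324, -0.0475], [0.6824, -0.0483]]
base [[0.5206, 0.0708], [0.6963, 0.0708], [0.52, -0.0658], [0.696, -0.0661]]
guides .173 [[0.6271, 0.0488], [0.6482, 0.0488], [0.6265, -0.0441], [0.6479, -0.0441]]
guide inner [[0.6447, 0.0331], [0.648, -0.0293]]
catch .14 [[0.6297, 0.0346], [0.6462, 0.0346], [0.6292, 0.0211], [0.6445, 0.0211], [0.6296, -0.0167], [0.6461, -0.0167], [0.6291, -0.0304], [0.6468, -0.0304]]
bar .12 [[0.6332, 0.0204], [0.6428, 0.0204], [0.6453, 0.0204], [0.633, -0.0165], [0.6429, -0.0165], [0.6451, -0.0165]]
knobs .13 [[0.6379, 0.0595], [0.6368, -0.0551]]
```

```bash
python3 -c "
from h import *
plan(.6375,.0025,.27,1.568)"
```

```text
[ 0.6186 -0.0844  0.3401] [-3.141  0.     1.571] -> [1.449 0.317 1.168] [-0.001  0.     0.003]
```

Emit:
step_arm(
  motion=[
    [[0.5, 0.1, 0], 0],
    [[1.0, 0.2, 0], 0],
    [[1.45, 0.317, 0], 0],
    [[1.45, 0.317, 0], 0.003],
    [[1.45, 0.317, 0.3], 0.003],
    [[1.45, 0.317, 0.7], 0.003],
    [[1.45, 0.317, 1.1], 0.003],
    [[1.45, 0.317, 1.17], 0.003],
    [[1.45, 0.317, 1.17], 0.003],
    [[1.45, 0.317, 1.17], 0.003],
  ],
)

```text
time: 7.62
tool_pos: [0.6382, 0.0026, 0.2717]
tool_rot: [3.139, 0.0, 1.568]
contact_force: [1.1, 0.5, -1.9]
opening: 0.0115
grip_force: 50.0
```

```bash
python3 -c "
from h import *
plan(.6375,.0025,.19,1.568)
snap('side','s2');snap('scene','s3')
a=cv2.imread('pics/s2.png')[110:260,150:270];b=cv2.imread('pics/s3.png')[130:240,190:290]
b=np.clip(b.astype(int)*2,0,255).astype(np.uint8)
cv2.imwrite('pics/s2g.png',np.hstack([cv2.resize(a,(400,500),interpolation=2),cv2.resize(b,(400,500),interpolation=2)]))"
```

```text
[0.6382 0.0026 0.2717] [3.139 0.    1.568] -> [-1.000e-03 -1.400e-02  1.362e+00] [0.002 0.    0.   ]
```

View pics/s2g.png

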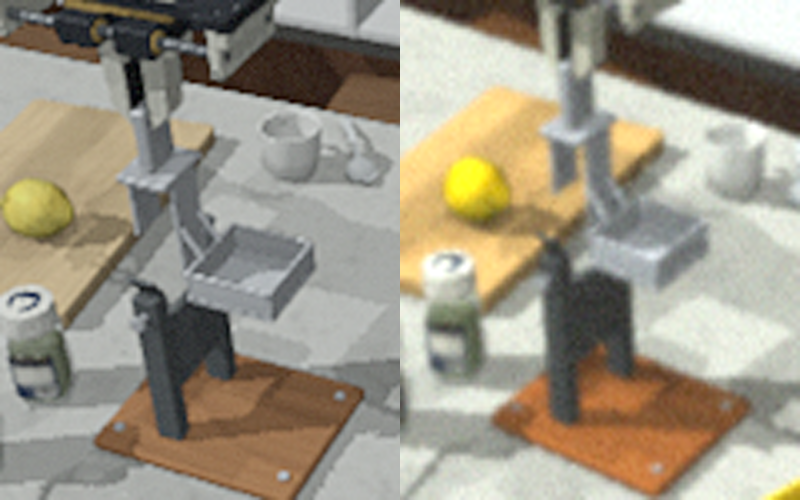

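The tray hangs level above the upright, on the robot's side, with the hook over the bar. I'll lower it.

Emit:
step_arm(
  motion=[
    [[0, 0, 0.2], 0],
    [[0, 0, 0.4], 0],
    [[0, 0, 0.6], 0],
    [[0, 0, 0.8], 0],
    [[0, 0, 1.0], 0],
    [[0, 0, 1.2], 0],
    [[0, 0, 1.3], 0],
    [[0, 0, 1.36], 0],
    [[0, 0, 1.36], 0],
  ],
)

```text
time: 8.85
tool_pos: [0.6377, 0.0029, 0.1888]
tool_rot: [3.142, 0.0, 1.569]
contact_force: [0.9, 0.2, -2.6]
opening: 0.0115
grip_force: 50.0
```

Emit:
step_arm(
  motion=[
    [[0, 0, 0.1], 0],
    [[0, 0, 0.2], 0],
    [[0, 0, 0.3], 0],
    [[0, 0, 0.37], 0],
    [[0, 0, 0.43], 0],
    [[0, 0, 0.49], 0],
    [[0, 0, 0.49], 0],
  ],
  squeeze=60,
)

```text
time: 9.72
tool_pos: [0.6382, 0.0029, 0.1597]
tool_rot: [3.14, 0.0, 1.569]
contact_force: [1.8, 0.1, 0.9]
opening: 0.0117
grip_force: 60.0
```

Emit:
step_arm(
  motion=[
    [[0, 0, 0.04], 0],
    [[0, 0, 0.08], 0],
    [[0, 0, 0.12], 0],
    [[0, 0, 0.14], 0],
    [[0, 0, 0.14], 0],
  ],
)

```text
time: 10.35
tool_pos: [0.6375, 0.003, 0.1536]
tool_rot: [3.14, 0.0, 1.569]
contact_force: [-6.1, 0.1, 17.3]
opening: 0.0116
grip_force: 60.1
```

Emit:
step_arm(
  motion=[
    [[0, 0, 0.03], 0],
    [[0, 0, 0.06], 0],
    [[0, 0, 0.06], 0],
    [[0, 0, 0.06], 0],
  ],
)

```text
time: 10.85
tool_pos: [0.6379, 0.003, 0.1535]
tool_rot: [3.137, 0.001, 1.569]
contact_force: [-12.0, 0.9, 33.6]
opening: 0.0112
grip_force: 60.3
```

Emit:
step_arm(
  motion=[
    [[0, 0, -0.06], 0],
    [[0, 0, -0.1], 0],
    [[0, 0, -0.12], 0],
    [[0, 0, -0.12], 0],
  ],
)

```text
time: 11.35
tool_pos: [0.6374, 0.0029, 0.1537]
tool_rot: [-3.14, -0.0, 1.569]
contact_force: [-0.6, 0.0, -1.4]
opening: 0.0113
grip_force: 60.0
```

Emit:
step_arm(
  motion=[
    [[0, 0, -0.04], 0],
    [[0, 0, -0.08], 0],
    [[0, 0, -0.08], 0],
    [[0, 0, -0.08], 0],
  ],
)

```text
time: 11.85
tool_pos: [0.6368, 0.003, 0.1555]
tool_rot: [-3.137, -0.001, 1.569]
contact_force: [5.4, -0.5, -23.1]
opening: 0.0115
grip_force: 60.0
```

The 23 N pull-back shows the catches hold. I'll go back down and release.

Emit:
step_arm(
  motion=[
    [[0, 0, 0.04], 0],
    [[0, 0, 0.08], 0],
    [[0, 0, 0.1], 0],
    [[0, 0, 0.1], 0],
  ],
)

```text
time: 12.35
tool_pos: [0.6382, 0.0029, 0.1548]
tool_rot: [3.139, 0.0, 1.569]
contact_force: [-0.8, 1.5, -1.3]
opening: 0.0115
grip_force: 60.0
```

Emit:
step_arm(
  motion=[
    [[0, 0, 0], 0],
    [[0, 0, 0], 0],
    [[0, 0, 0], 0],
    [[0, 0, 0], 0],
    [[0, 0, 0], 0],
    [[0, 0, 0], 0],
  ],
  hand=120,
)

```text
time: 13.1
tool_pos: [0.6377, 0.0029, 0.1534]
tool_rot: [-3.142, 0.0, 1.569]
contact_force: [-1.3, 0.2, -0.5]
opening: 0.0487
grip_force: 0.0
```

Emit:
step_arm(
  motion=[
    [[0, 0, -0.1], 0],
    [[0, 0, -0.3], 0],
    [[0, 0, -0.6], 0],
    [[0, 0, -1.0], 0],
    [[0, 0, -1.5], 0],
    [[0, 0, -2.0], 0],
    [[0, 0, -2.5], 0],
    [[0, 0, -2.5], 0],
    [[0, 0, -2.5], 0],
  ],
)

```text
time: 14.22
tool_pos: [0.6373, 0.003, 0.3029]
tool_rot: [-3.141, 0.0, 1.569]
contact_force: [-0.1, 0.5, -0.1]
opening: 0.0485
grip_force: 0.0
```

```bash
python3 -c "
from h import *
snap('side','s4');snap('scene','s5')
a=cv2.imread('pics/s4.png')[160:270,165:275];b=cv2.imread('pics/s5.png')[160:240,200:280]
b=np.clip(b.astype(int)*2,0,255).astype(np.uint8)
cv2.imwrite('pics/s4g.png',np.hstack([cv2.resize(a,(400,400),interpolation=2),cv2.resize(b,(400,400),interpolation=2)]))"
```

```text
(no output)
```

View pics/s4g.png

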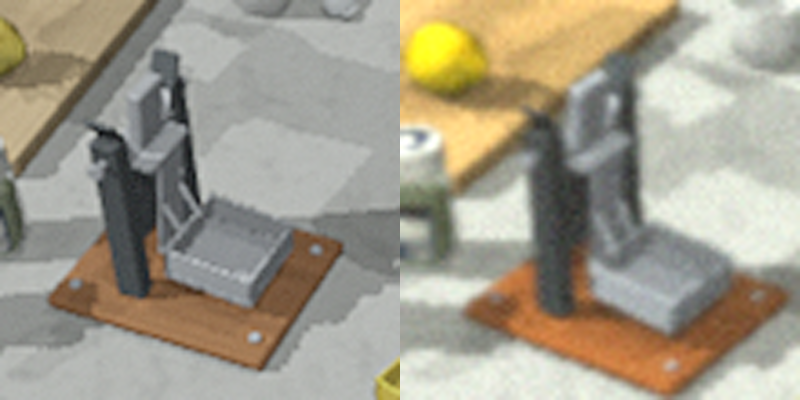

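The tray hangs in the slot on the robot's side with a slight sag, and the gripper is clear.

```bash
python3 -c "
from h import *
print(robot.hand_in())"
```

```text
the job is handed in; nothing more can be done
None
```

The short tray hangs on the upright with its tray on the robot's side. It came to a hard stop at home height and held against a 23 N upward pull, so I take both catches as locked, though I didn't see each one. The gripper has let go and is clear, the long tray was not touched, and the job was handed in about 14 s in.

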